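# Raise the stamping press guard to its clip

## Task

Gently push the stamping press's clear guard window up from beneath its black lip until the lip is level with the red clip on the upright, then press the green button fully down and let it go, to lock the guard there. Use only the fingertips or the outside of the fingers: do not pinch the lip or touch the grey strip on its top, and leave the loose things on the bench where they are.

Things in the scene. Friction and masses are not known exactly. Their poses are not given: they have to be found in the camera images.
- press: White foil-stamping press fixed to the table. Origin on the table, mid-width in the guard window's plane; its -x axis faces the robot, square to the window. Base (80 mm high, 320 wide), two 30 mm uprights (centres y = +140 and -140 mm, 540 mm tall), column and head all lie at x > 0; only the lip and the red clip stick out towards the robot.
- window (a joint): Height of the clear guard window above its lowest position, in m: 0 to 0.2, growing upwards. The window is 236 mm wide and 190 mm tall and slides straight up between the uprights; it is counterweighted, so it stays where it is left. Moving it takes about 3 to 5 N upwards when moved slowly.
- lip (a point): Middle of the lower outer edge, nearest the robot, of the window's black lip: a level ledge with flat underside, 200 mm long along the press's y, 8 mm thick, sticking out 45 mm from the press's origin plane to its -x. Rises with the window; 130 mm above the table at joint 0. Free space below. Closed fingers tilted 45 degrees (forward and down) fit some 20 mm under it and push its edge up.
- lip_top (a point): Middle of the top of the grey strip, 190 x 34 x 4 mm, on top of the lip, set back 8 mm from the lip's outer edge (3 mm from the press's origin plane). Moves with the window. It must not be touched: only a pinch or a push from above would touch it.
- mark: Red height clip on the left (+y) upright, at the press's y = +140 mm: a block 45 mm (towards the robot, like the lip) x 30 x 12 mm tall. Origin at its underside, at the upright. The lip is level with it when the undersides of both are at the same height. Its height differs from run to run, 230 to 300 mm above the table.
- lock (a joint): Travel of the green push button in m: 0 up, growing as it is pressed, 0.006 fully down. It springs back; fully down takes about 5 N.
- lock_top (a point): Centre of the top face of the round green button (36 mm across), which sits in a small grey housing fixed to the table, to the left or the right of the press's front; it is pressed straight down.
- tin: Loose round wooden tin, 76 mm across, 58 mm tall, standing on the table on the other side from the button; origin under its centre.
- stamp: Loose brass hand stamp, standing, 32 mm across, 70 mm tall; origin under its centre.
- foil: Loose orange foil reel, standing on end, 52 mm across, 50 mm tall, 26 mm bore; origin under its centre.
- polish: Loose amber jar, 60 mm across, 70 mm tall, to the left of the press; origin under its centre.
- awl: Loose screwdriver lying on the table to the right of the press; origin under its middle.

How it is judged:
On the way, in this order (a step that is already met when the one before it is completed fails the run):
1. the window has been pushed up until its lip is level with the red clip (z of lip in the frame of mark between -0.008 and 0.008 m), for 0.2 s.
2. the green button is pressed fully down with the lip level with the clip (all of step 1 and value of joint lock above 0.0045 m), for 0.05 s.
At the end, for the whole second after the job is handed in: The lip's underside is within 8 mm of the height of the clip's underside, the window is at rest, the button has been pressed at least 4.5 mm down after that and has sprung back, and every loose thing is within 20 mm of where it was (all of step 1 and velocity of joint window between -0.005 and 0.005 m/s and value of joint lock below 0.002 m and distance of each of tin, stamp, foil, polish, awl from where it was at the start of the episode below 0.02 m); the robot touches nothing.
It fails at once if the grey strip on top of the lip is touched (the lip is pinched, or pushed from above) (contact force between the fingers and window_c2 above 1 N).
It fails at once if the window is pushed with more than 25 N (contact force between any of the fingers, the arm and window above 25 N).
It fails at once if a loose thing on the bench is moved more than 20 mm, lifted or knocked over (distance of any of tin, stamp, foil, polish, awl from where it was at the start of the episode above 0.02 m or angle between any of tin, stamp, foil, polish's own z axis and vertical above 0.4 rad).
It also fails if it takes over 48 s, if anything falls off the work surface, if the arm or the gripper's body presses on something with over 40 N, if the wrist force passes 120 N, or if a joint passes its speed limit or range.

## Robot

A 7-joint arm with a two-finger parallel gripper is mounted at the origin on the work surface. World frame = base frame: x ahead of the robot, y to its left, z up, the work surface at z = 0. Lengths are in m, angles in rad, forces in N, time in s.
With the tool pointing down it reaches from about 0.4 to 0.85 m from the base axis. Payload 10.4 kg.
Tool frame: the origin (TCP) lies at the very end of the fingers, on their centre line; the grasp point (between the pads) lies 19 mm behind it; z points along the fingers, y is the line along which they close (so a half turn about z gives the same grasp; the last joint's range is limited). The gripper opens to 85 mm and grips with 20 to 120 N. Pads are 22 mm wide; open, the fingers measure 114 mm over their backs; the gripper's body (76 mm by 85 mm) begins 54 mm behind the grasp point. The pads swing forward as they close: fully open they stand 13 mm farther back than shut.
Start: joints at [1.235, 0.332, -0.065, 1.46, 0.022, 1.35, -0.088], TCP at [0.192, -0.595, 0.231] pointing down, gripper open.
Joint ranges: [-2.6, 2.6], [-0.5, 2.12], [-1.47, 1.34], [0.16, 2.42], [-1.27, 4.41], [0.06, 2.06], [-2.6, 2.6]. Speed limits (rad/s): [2.22, 2.22, 2.79, 2.79, 3.14, 3.14, 3.14].

## Interface

Orientations are given as a unit quaternion [x, y, z, w].
In Python, from workcell import manip, vision, order gives the robot as it stands. The module is installed in compiled form; this text tells all that it offers.
- The arm moves only by the tool move_arm, never from a script. Its argument "motion" is a list of rows, each a list of 3 entries, a list of its own where there are three numbers: the shift along the tool's x, y, z scaled (see below), then the turn, a rotation vector about the tool's x, y, z scaled (see below), then the opening, from -1 (shut) to 1 (fully open). In form: [[[dx, dy, dz], [wx, wy, wz], hand], ...]. A call has 1 to 12 rows; each row shifts and turns the commanded pose from where the row before left it, along the tool's axes as they then stand; what a row does not reach is not made up. The controller multiplies each number of a shift by 0.75 m and each number of a turn by pi/4 rad. A row lasts 1/10 s, in which the tool goes at most 50 mm and 8.59 degrees, less where a joint would pass 70% of its speed; a pose out of reach is approached as far as the arm can. A call with a number of a shift or a turn outside -1 to 1 is refused whole. A call with a gripper value outside its range is refused whole. The fingers move at their own pace and stop on an object; "newtons" is the grip in N (left out, the last holds). Time passes only in rows, so rows that do not move let the fingers close. It gives the time, the measured TCP pose, the force, the opening and the grip force at its end, in the units of the state.
- manip.get_obs(): the state, without advancing time (a new reading comes with each control period).
- vision.camera(name): name is "side" or "top" or "wrist"; returns a dict with "pixels" (384x512x3 uint8, red, green, blue), "fx", "fy", "cx", "cy" (pixels), "k1" (the pictures are not rectified: a ray, as slopes to the right and down, at radius r is drawn at 1 + k1 r^2 times it, then the intrinsics apply), "R" (3x3) and "t" (3): a world point X has camera coordinates R X + t. Camera axes: x right, y down, z forward; pixel columns grow to the right and rows downward; lengths in m; the calibration is good to about 2 mm. A picture is of the moment at which its call begins. There is no depth.
- order.hand_in(): hands the job in; it is judged then, once.
The state is a dict: "clock": time; "joint_pos": joint angles; "joint_velocities": joint speeds; "tau": joint torques, N m; "position": TCP position; "ee_rot": TCP orientation; "ft_force": force on the tool from outside, world axes, zero at the start; "torque": the same for the moment, N m; "grip_width": opening from 0.0 (shut) to 1.0 (fully open); "grasp_force": force on a finger pad.
Only numpy, scipy, OpenCV 4.12 (cv2) and the standard library are available. Lean on these libraries where they do the work, as an engineer would, in place of code of your own. Each camera call takes 0.05 s, during which the arm holds its last target. There are 200 camera calls.

## Working session

There is one attempt and no reset: what is moved stays moved. The work goes in short steps, Python scripts to look and compute and a tool call to move; the robot and the scene stay as the last step left them, time stands still between calls to the robot, and variables do not carry over. Pictures are saved under pics/ and viewed, at most 11 in all, crops included, and the job is handed in when it is done.

Besides the shell and the picture viewer there is one more tool, called after "Call:" as name(argument=value, ...) on one line, values as JSON. move_arm: Moves the arm, as the interface text tells. Its arguments: {"type":"object","properties":{"motion":{"type":"array"},"newtons":{"type":"number"}},"required":["motion"]}

```bash
mkdir -p pics; python3 - <<'E'
from workcell import manip, vision
import cv2,pickle,numpy as np
d={}
for n in("side","top"):
    c=vision.camera(n); d[n]=c
    cv2.imwrite(f"pics/{n}0.png",c["pixels"][:,:,::-1])
    print(n,c["fx"],c["cx"],c["cy"],c["k1"],np.round(-c["R"].T@c["t"],3),np.round(c["R"][2],3))
pickle.dump(d,open("c0.pkl","wb"))
o=manip.get_obs();print({k:np.round(v,4) for k,v in o.items()})
E
```

```text
side 376.0313273968072 261.3531929236365 195.66700730727703 0.031283106120992145 [ 0.347 -0.769  0.924] [ 0.186  0.714 -0.675]
top 483.0639752414218 261.72693925893816 196.25692135068013 -0.04607074977803988 [ 0.335 -0.004  1.686] [ 0.146 -0.01  -0.989]
{'clock': np.float64(0.1), 'joint_pos': array([ 1.2354,  0.3328, -0.0647,  1.4609,  0.0216,  1.3499, -0.0885]), 'joint_velocities': array([ 0.0001, -0.0016,  0.0018, -0.0017,  0.0003,  0.0002, -0.0016]), 'tau': array([ 2.70000e-03, -6.26744e+01,  5.05000e-02, -3.92431e+01,
        1.66000e-02,  7.00000e-03,  0.00000e+00]), 'position': array([ 0.1922, -0.5943,  0.2306]), 'ee_rot': array([ 9.878e-01,  1.558e-01, -1.000e-04, -6.000e-04]), 'ft_force': array([ 0.0015,  0.0305, -0.1929]), 'torque': array([ 0.0162,  0.0077, -0.0129]), 'grasp_force': np.float64(0.0), 'grip_width': np.float64(1.0037)}
```

View pics/side0.png

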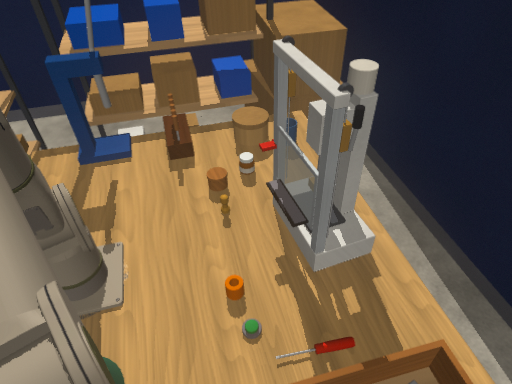

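View pics/top0.png

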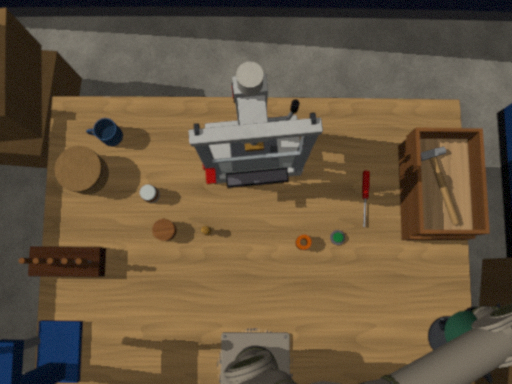

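Side view: lip around (287,202), red clip (268,146), button (252,327), foil (234,287), stamp (225,204), tin (217,178) and jar (246,162). Top view: lip at (257,178), clip (210,175), button (338,238), foil (303,242). I'll enlarge the lip and clip area and triangulate the colour blobs.

```bash
cat > h.py <<'E'
import numpy as np,cv2,pickle
def ray(c,u,v):
    xd=np.array([(u-c["cx"])/c["fx"],(v-c["cy"])/c["fy"]]); x=xd.copy()
    for _ in range(20): x=xd/(1+c["k1"]*(x@x))
    d=c["R"].T@np.array([*x,1]); return -c["R"].T@c["t"],d/np.linalg.norm(d)
def plane(c,u,v,z):
    o,d=ray(c,u,v); return o+d*(z-o[2])/d[2]
def tri(c1,p1,c2,p2):
    A=np.zeros((3,3));b=np.zeros(3)
    rs=[ray(c1,*p1),ray(c2,*p2)]
    for o,d in rs:
        P=np.eye(3)-np.outer(d,d);A+=P;b+=P@o
    X=np.linalg.solve(A,b)
    return X,[np.linalg.norm((np.eye(3)-np.outer(d,d))@(X-o)) for o,d in rs]
def proj(c,X):
    q=c["R"]@X+c["t"];s=q[:2]/q[2];s=s*(1+c["k1"]*(s@s));return s*[c["fx"],c["fy"]]+[c["cx"],c["cy"]]
def blob(c,lo,hi,box):
    h=cv2.cvtColor(c["pixels"],cv2.COLOR_RGB2HSV);m=cv2.inRange(h,np.array(lo),np.array(hi))
    k=np.zeros_like(m);x0,y0,x1,y1=box;k[y0:y1,x0:x1]=m[y0:y1,x0:x1]
    return k,cv2.moments(k,True)
E
python3 - <<'E'
from h import *
d=pickle.load(open("c0.pkl","rb"));s,t=d["side"],d["top"]
def cen(c,lo,hi,box):
    k,m=blob(c,lo,hi,box);return (m["m10"]/m["m00"],m["m01"]/m["m00"]),m["m00"],cv2.boundingRect(k)
G=((45,120,60),(90,255,255));R=((0,200,90),(4,255,255))
a=cen(s,*G,(235,310,270,345));b=cen(t,*G,(325,225,350,250));print(a,b,tri(s,a[0],t,b[0]),plane(t,*b[0],.04))
a=cen(s,*R,(255,135,278,155));b=cen(t,*R,(200,160,220,190));print(a,b,tri(s,a[0],t,b[0]))
for n,p,z in(("foil",(303,242),.05),("stamp",(207,231),.07),("tin",(164,230),.058),("polish",(148,193),.07)):print(n,plane(t,*p,z))
print("cols",[plane(t,u,v,.54) for u,v in((194,136),(320,128))])
A=cv2.resize(s["pixels"][125:265,250:380,::-1],None,fx=4,fy=4,interpolation=cv2.INTER_CUBIC);A=A[:560]
cv2.imwrite("pics/s1.png",A)
B=cv2.resize(t["pixels"][110:195,190:325,::-1],None,fx=5.5,fy=5.5,interpolation=cv2.INTER_CUBIC)
cv2.imwrite("pics/t1.png",B)
E
```

```text
((251.21167883211677, 326.1824817518248), 137.0, (245, 320, 13, 13)) ((337.7083333333333, 237.01388888888889), 72.0, (333, 233, 10, 9)) (array([ 0.43960975, -0.28445017,  0.01820572]), [np.float64(0.00023728741094430352), np.float64(0.00023728741094435757)]) [ 0.43847953 -0.28079565  0.04      ]
((267.46902654867256, 145.58407079646017), 113.0, (260, 140, 16, 11)) ((210.13333333333333, 175.2), 120.0, (204, 168, 12, 15)) (array([0.60541267, 0.13570849, 0.26899039]), [np.float64(0.001198118091218366), np.float64(0.0011981180912183007)])
foil [ 0.42060521 -0.16101811  0.05      ]
stamp [0.45486529 0.16194677 0.07      ]
tin [0.4583252  0.30826279 0.058     ]
polish [0.58238442 0.36429139 0.07      ]
cols [array([0.65193062, 0.15029261, 0.54      ]), array([ 0.67423396, -0.158206  ,  0.54      ])]
```

View pics/s1.png

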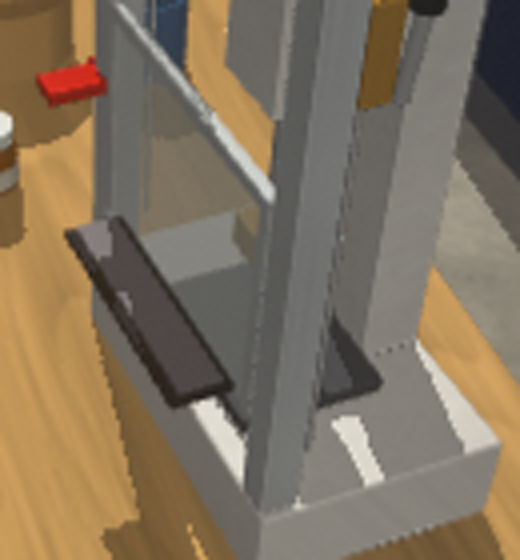

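View pics/t1.png

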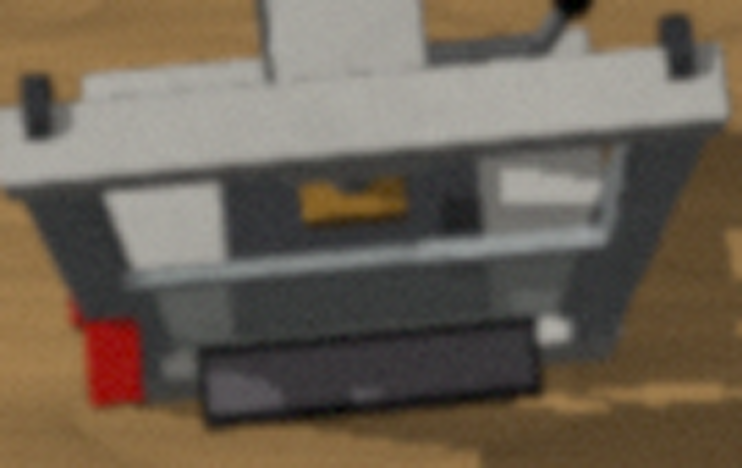

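The crops show the lip's outer lower corners at side (268,186) and (294.5,226.5), and at top (228,187) and (288.4,181.3). The clip's front lower right corner is at side (262.5,151). Next I'll triangulate the lip, fit the press frame and get the clip height.

```bash
python3 - <<'E'
from h import *
d=pickle.load(open("c0.pkl","rb"));s,t=d["side"],d["top"]
L=tri(s,(267.9,185.9),t,(227.8,186.8));Rr=tri(s,(294.3,226.2),t,(288.1,181.0))
print(L,Rr,np.linalg.norm(L[0]-Rr[0]))
for z in(.13,.134,.138):
  print(z,plane(t,227.8,186.8,z),plane(t,288.1,181,z),plane(s,267.9,185.9,z),plane(s,294.3,226.2,z))
l=plane(t,227.8,186.8,.13);r=plane(t,288.1,181,.13)
yv=(l-r)/np.linalg.norm(l-r);xv=np.array([yv[1],-yv[0],0]);m=(l+r)/2
O=m+.045*xv;O[2]=0
print("O",O,"yaw",np.arctan2(xv[1],xv[0]),np.linalg.norm(l-r))
def W(x,y,z):return O+x*xv+y*yv+[0,0,z]
# clip: heights from side contour corners & top
k,_=blob(s,(0,180,70),(5,255,255),(255,135,280,155))
cs,_=cv2.findContours(k,0,1);c=max(cs,key=cv2.contourArea)[:,0];print(c.tolist())
k,_=blob(t,(0,180,70),(5,255,255),(200,160,222,190));cs,_=cv2.findContours(k,0,1);print(max(cs,key=cv2.contourArea)[:,0].tolist())
for z in(.25,.255,.26,.265,.27,.275,.28):
  print(z,"side low fr -y, low fr +y, up fr+y, low back -y; top: up fr-y, up fr+y",*[np.round(proj(s,W(*p)),1) for p in((-.045,.125,z),(-.045,.155,z),(-.045,.155,z+.012),(0,.125,z))],*[np.round(proj(t,W(*p)),1) for p in((-.045,.125,z+.012),(-.045,.155,z+.012),(0,.155,z+.012))])
E
```

```text
(array([0.59196789, 0.08963485, 0.14910308]), [np.float64(0.00011290407916883649), np.float64(0.00011290407916882987)]) (array([ 0.61124496, -0.10448564,  0.15839534]), [np.float64(0.0009830320513708102), np.float64(0.0009830320513706233)]) 0.1952964755943002
0.13 [0.59504501 0.09080877 0.13      ] [ 0.61537462 -0.10617588  0.13      ] [0.59813423 0.11080736 0.13      ] [ 0.6221099  -0.07984836  0.13      ]
0.134 [0.59437696 0.09056605 0.134     ] [ 0.6146543  -0.10591216  0.134     ] [0.59686734 0.10637479 0.134     ] [ 0.62072224 -0.08332059  0.134     ]
0.138 [0.59370891 0.09032332 0.138     ] [ 0.61393398 -0.10564844  0.138     ] [0.59560045 0.10194223 0.138     ] [ 0.61933459 -0.08679282  0.138     ]
O [ 0.64997206 -0.00306391  0.        ] yaw 0.10283995440906782 0.1980309275495826
[[272, 140], [271, 141], [270, 141], [269, 142], [268, 142], [267, 142], [266, 142], [265, 142], [264, 143], [263, 143], [262, 143], [261, 143], [260, 144], [259, 144], [259, 145], [260, 146], [260, 147], [261, 148], [262, 149], [262, 150], [263, 150], [264, 150], [265, 150], [266, 150], [267, 149], [
[... 1252 characters left out ...]
9]
0.265 side low fr -y, low fr +y, up fr+y, low back -y; top: up fr-y, up fr+y [265.4 150.9] [261.8 145.5] [261.7 142.2] [279.3 147.5] [216.2 179.4] [206.1 180.4] [204.8 165.6]
0.27 side low fr -y, low fr +y, up fr+y, low back -y; top: up fr-y, up fr+y [265.4 149.5] [261.8 144.1] [261.7 140.8] [279.3 146.2] [216.  179.1] [205.9 180.1] [204.6 165.2]
0.275 side low fr -y, low fr +y, up fr+y, low back -y; top: up fr-y, up fr+y [265.4 148.1] [261.7 142.7] [261.7 139.4] [279.4 144.8] [215.9 178.8] [205.7 179.8] [204.5 164.9]
0.28 side low fr -y, low fr +y, up fr+y, low back -y; top: up fr-y, up fr+y [265.4 146.7] [261.7 141.4] [261.7 138. ] [279.4 143.4] [215.7 178.5] [205.5 179.5] [204.3 164.5]
```

```bash
python3 - <<'E'
from h import *
d=pickle.load(open("c0.pkl","rb"));s,t=d["side"],d["top"]
print("clip low fr -y",tri(s,(262.2,150.7),t,(215.6,182.6)))
# side: lowest red pixel edge per column along bottom edge; top: front edge
L=tri(s,(267.6,186.1),t,(227.5,187.2));R=tri(s,(294.2,226.6),t,(288.6,181.5));print(L,R)
for z in (.15,.155):print(plane(t,227.5,187.2,z),plane(t,288.6,181.5,z))
# lip dark blobs
for n,c,b in(("s",s,(262,172,312,232)),("t",t,(222,165,294,192))):
  k,m=blob(c,(0,0,0),(180,120,75),b);cs,_=cv2.findContours(k,0,1);q=max(cs,key=cv2.contourArea)
  print(n,cv2.approxPolyDP(q,2,True)[:,0].tolist(),cv2.minAreaRect(q))
E
```

```text
clip low fr -y (array([0.584002  , 0.11924207, 0.26569245]), [np.float64(0.000878595578355179), np.float64(0.0008785955783550091)])
(array([0.5910905 , 0.09065265, 0.14758458]), [np.float64(0.0002944876723327664), np.float64(0.0002944876723325201)]) (array([ 0.6099559 , -0.10613661,  0.1587525 ]), [np.float64(0.0013803801402132983), np.float64(0.0013803801402136294)])
[0.59039356 0.09054286 0.15      ] [ 0.61014166 -0.10646693  0.15      ]
[0.58956276 0.09023637 0.155     ] [ 0.60924658 -0.10613204  0.155     ]
s [[267, 183], [291, 225], [304, 223], [311, 231], [306, 224], [308, 220], [280, 179], [305, 219], [297, 223], [292, 220]] ((289.1153564453125, 206.923095703125), (64.34522247314453, 16.91835594177246), 56.3099365234375)
t [[222, 182], [226, 182], [229, 187], [285, 181], [293, 173], [289, 174], [286, 167], [280, 165], [232, 165], [232, 170], [225, 172], [226, 177]] ((257.5, 176.0), (22.0, 71.0), 90.0)
```

Measured so far, in world coordinates:

| Item | Value |
|---|---|
| Lip's outer edge, middle | about (0.600, -0.008, 0.15) |
| Press yaw | about 0.10 rad |
| Clip underside | z about 0.266 |
| Button | (0.439, -0.284) |

The sizes agree with the given ones: lip 198 mm long, and the clip's offset from the lip within 4 mm. I'll move to a standoff in front of the lip with the fingers shut.

Call:
move_arm(motion=[[[0,0,0],[0,0,0.135],-1],[[0,0,0],[0,0,0.135],-1],[[0.03,-0.045,0],[0,0,0],-1],[[0.033,-0.049,0],[0,0,0],-1],[[0.033,-0.049,0],[0,0,0],-1],[[0.033,-0.049,0],[0,0,0],-1],[[0.033,-0.049,0],[0,0,0],-1],[[0.033,-0.049,0],[0,0,0],-1],[[0.033,-0.049,0],[0,0,0],-1],[[0.033,-0.049,0],[0,0,0],-1],[[0.033,-0.049,0],[0,0,0],-1],[[0.033,-0.049,0],[0,0,0],-1]], newtons=20)

```text
clock: 1.3
position: [0.4, -0.2056, 0.2312]
ee_rot: [0.999, 0.05, -0.0, 0.0]
ft_force: [0.8, -0.7, -0.5]
grip_width: 0.002
grasp_force: 0.0
```

Call:
move_arm(motion=[[[0.032,-0.047,0],[0,0,0],-1],[[0.032,-0.047,0],[0,0,0],-1],[[0.032,-0.047,0],[0,0,0],-1],[[0.032,-0.047,0],[0,0,0],-1],[[0.031,-0.047,0],[0,0,0],-1],[[0,0,0],[0,0.17,0],-1],[[0,0,0],[0,0.17,0],-1],[[0,0,0],[0,0.17,0],-1],[[0,0,0],[0,0.17,0],-1],[[0,0,0],[0,0.17,0],-1],[[0,0,0],[0,0.15,0],-1],[[0,0,0],[0,0,0],-1]])

```text
clock: 2.5
position: [0.4973, -0.02, 0.2275]
ee_rot: [0.923, 0.046, 0.381, -0.02]
ft_force: [0.4, 0.3, 0.5]
grip_width: -0.001
grasp_force: 0.0
```

```bash
python3 - <<'E'
from workcell import manip, vision
import cv2,numpy as np
from scipy.spatial.transform import Rotation as R
ims=[]
for n in("side","wrist"):
    c=vision.camera(n); ims.append(c["pixels"][:,:,::-1])
cv2.imwrite("pics/p1.png",cv2.resize(np.hstack(ims),(800,300)))
o=manip.get_obs();print(o["position"],o["ft_force"],o["joint_pos"]);print(R.from_quat(o["ee_rot"]).as_matrix().round(3))
E
```

```text
[ 0.50064206 -0.01917102  0.23166542] [ 1.50620781 -0.00914629  1.16017525] [ 0.43434183 -0.43398618 -0.34766224  2.39235364 -0.62923076  0.44502505
 -0.93645832]
[[ 0.705  0.102  0.702]
 [ 0.072 -0.995  0.072]
 [ 0.706 -0.    -0.709]]
```

View pics/p1.png

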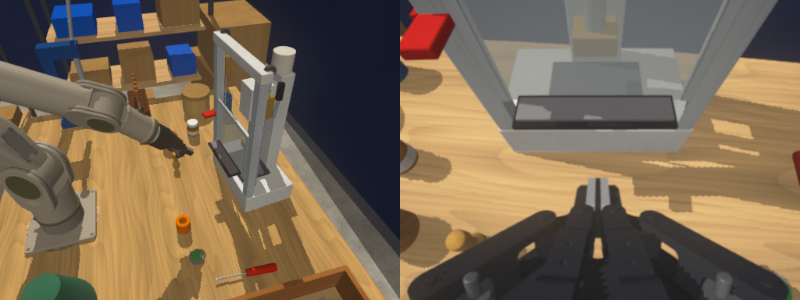

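The wrist view shows the closed fingers centred on the lip, which is at about (595,112) in the composite; the clip is at upper left (425,38). Next I go down and then forward under the lip.

Call:
move_arm(motion=[[[-0.01,0,0.032],[0,0,0],-1],[[-0.01,0,0.032],[0,0,0],-1],[[-0.01,0,0.032],[0,0,0],-1],[[-0.011,0,0.033],[0,0,0],-1],[[-0.011,0,0.033],[0,0,0],-1],[[-0.011,0,0.033],[0,0,0],-1],[[0,0,0],[0,0,0],-1],[[0.01,0,0.01],[0,0,0],-1],[[0.01,0,0.01],[0,0,0],-1],[[0.01,0,0.01],[0,0,0],-1],[[0.01,0,0.01],[0,0,0],-1],[[0,0,0],[0,0,0],-1]])

```text
clock: 3.8
position: [0.6048, -0.009, 0.124]
ee_rot: [0.923, 0.046, 0.381, -0.025]
ft_force: [-0.6, 0.2, -0.2]
grip_width: -0.004
grasp_force: 0.0
```

```bash
cat > look.py <<'E'
import sys
from workcell import manip, vision
import cv2,numpy as np,pickle
d={}
for n in("side","wrist"): d[n]=vision.camera(n)
pickle.dump(d,open(sys.argv[1]+".pkl","wb"))
a=cv2.resize(d["side"]["pixels"][110:250,220:340,::-1],None,fx=4,fy=4,interpolation=cv2.INTER_CUBIC)[:,:400+80]
b=cv2.resize(d["wrist"]["pixels"][:,:,::-1],(320,240));b=np.vstack([b,np.zeros((320,320,3),np.uint8)])
cv2.imwrite("pics/"+sys.argv[1]+".png",np.hstack([a,b]))
o=manip.get_obs();print(o["position"],o["ft_force"],o["joint_pos"])
E
python3 look.py p2
```

```text
[ 0.60329641 -0.00895376  0.12332244] [-0.05497848  0.14773156 -0.13812554] [-0.02920659  0.02023732  0.00521452  2.31708662 -1.22006123  0.06836248
 -0.30147561]
```

View pics/p2.png

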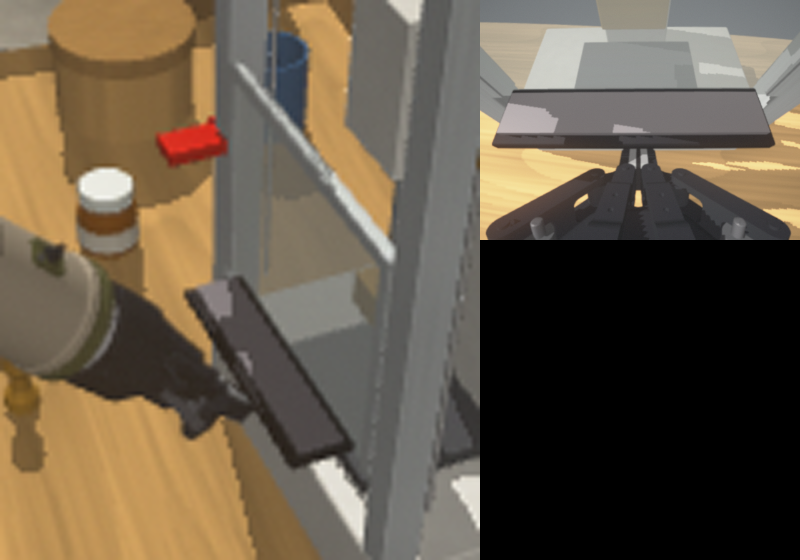

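The fingers are below the lip's edge but stopped short, at z 0.123 instead of 0.095, because joints 5 and 6 are close to their limits. No contact yet. I'll try going lower.

Call:
move_arm(motion=[[[-0.005,0,0.005],[0,0,0],-1],[[-0.005,0,0.005],[0,0,0],-1],[[-0.005,0,0.005],[0,0,0],-1],[[0,0,0],[0,0,0],-1]])

```text
clock: 4.3
position: [0.6028, -0.0096, 0.1142]
ee_rot: [0.925, 0.047, 0.375, -0.025]
ft_force: [-0.3, -0.0, 0.6]
grip_width: -0.002
grasp_force: 0.0
```

```bash
python3 - <<'E'
from workcell import manip
from scipy.spatial.transform import Rotation as R
o=manip.get_obs();print(o["position"],o["ft_force"],o["joint_pos"].round(3));print(R.from_quat(o["ee_rot"]).as_matrix().round(3))
E
```

```text
[ 0.60275817 -0.0096385   0.11417102] [-0.25225744 -0.0087375   0.55152569] [ 0.104  0.045 -0.126  2.309 -1.267  0.066 -0.248]
[[ 0.714  0.106  0.692]
 [ 0.068 -0.994  0.082]
 [ 0.697 -0.012 -0.717]]
```

Call:
move_arm(motion=[[[0.005,0,0.005],[0,0,0],-1],[[0.005,0,0.005],[0,0,0],-1],[[0,0,0],[0,0,0],-1],[[0.003,0,-0.003],[0,0,0],-1],[[0.003,0,-0.003],[0,0,0],-1],[[0.003,0,-0.003],[0,0,0],-1],[[0,0,0],[0,0,0],-1]])

```text
clock: 5.0
position: [0.6135, -0.008, 0.1237]
ee_rot: [0.925, 0.048, 0.375, -0.025]
ft_force: [-2.6, -1.0, 0.0]
grip_width: -0.002
grasp_force: 1.0
```

Call:
move_arm(motion=[[[0.003,0,-0.003],[0,0,0],-1],[[0.003,0,-0.003],[0,0,0],-1],[[0.004,0,-0.004],[0,0,0],-1],[[0.004,0,-0.004],[0,0,0],-1]])

```text
clock: 5.4
position: [0.6132, -0.008, 0.1377]
ee_rot: [0.926, 0.048, 0.374, -0.026]
ft_force: [-1.0, 0.0, -3.0]
grip_width: 0.002
grasp_force: 1.6
```

Contact is made, with about 3 N downward on the tool, so I keep lifting steadily.

Call:
move_arm(motion=[[[0.004,0,-0.004],[0,0,0],-1],[[0.005,0,-0.005],[0,0,0],-1],[[0.005,0,-0.005],[0,0,0],-1],[[0.005,0,-0.005],[0,0,0],-1],[[0.005,0,-0.005],[0,0,0],-1],[[0.005,0,-0.005],[0,0,0],-1],[[0.005,0,-0.005],[0,0,0],-1],[[0.005,0,-0.005],[0,0,0],-1],[[0.005,0,-0.005],[0,0,0],-1],[[0.005,0,-0.005],[0,0,0],-1],[[0.003,0,-0.003],[0,0,0],-1],[[0,0,0],[0,0,0],-1]])

```text
clock: 6.6
position: [0.6137, -0.0082, 0.1928]
ee_rot: [0.926, 0.048, 0.374, -0.026]
ft_force: [-8.5, 2.1, -1.5]
grip_width: 0.002
grasp_force: 3.4
```

```bash
python3 look.py p3; python3 -c "
import pickle,numpy as np;c=pickle.load(open('p3.pkl','rb'))['wrist'];print(c['fx'],c['k1'],-c['R'].T@c['t'],c['R'][2])"
```

```text
[ 0.61377513 -0.00828243  0.19269977] [-8.66651535  2.16788447 -1.53715984] [-0.09781303 -0.0835638   0.07215707  2.22703985 -0.26084797  0.23972445
 -1.26224619]
285.1446042647735 -0.0360400068692571 [ 0.56881131 -0.01491299  0.34685511] [ 0.44904592  0.05990471 -0.89149828]
```

View pics/p3.png

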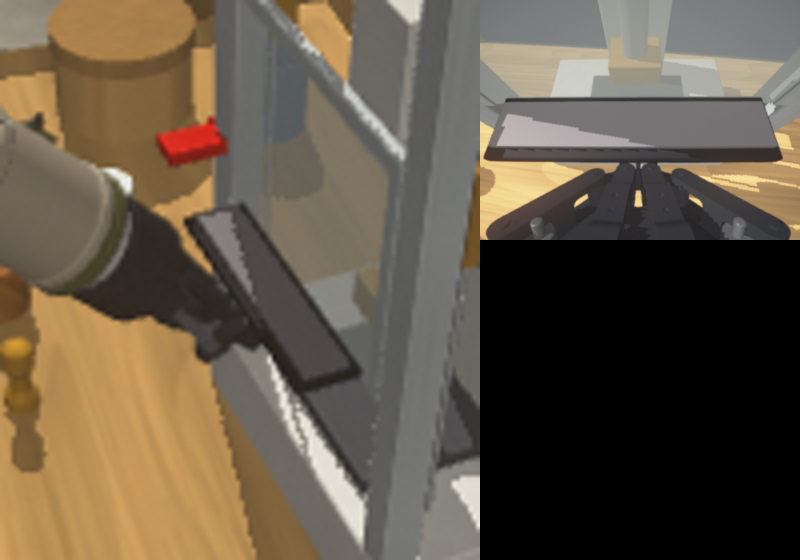

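Side view: lip outer corners at about (266.7,165.5) and (295.5,207.7), clip corner at (263,151). Extending the lip's edge puts it about 37 mm below the clip. I'll lift about 29 mm and ease back slightly to shed the horizontal force.

Call:
move_arm(motion=[[[0.004,0,-0.005],[0,0,0],-1],[[0.004,0,-0.005],[0,0,0],-1],[[0.004,0,-0.005],[0,0,0],-1],[[0.004,0,-0.005],[0,0,0],-1],[[0.004,0,-0.005],[0,0,0],-1],[[0.004,0,-0.005],[0,0,0],-1],[[0,0,0],[0,0,0],-1]])

```text
clock: 7.4
position: [0.6128, -0.01, 0.224]
ee_rot: [0.925, 0.047, 0.376, -0.025]
ft_force: [-2.8, 0.1, 0.3]
grip_width: -0.001
grasp_force: 0.7
```

```bash
cat > look2.py <<'E'
import sys
from workcell import manip, vision
from h import *
d={n:vision.camera(n) for n in("side","wrist","top")}
pickle.dump(d,open(sys.argv[1]+".pkl","wb"))
a=cv2.resize(d["side"]["pixels"][130:220,245:310,::-1],None,fx=6,fy=6,interpolation=cv2.INTER_CUBIC)
b=cv2.resize(d["wrist"]["pixels"][60:300,:,::-1],(400,188));e=cv2.resize(d["top"]["pixels"][150:210,195:300,::-1],(400,228));
cv2.imwrite("pics/"+sys.argv[1]+".png",np.hstack([a,np.vstack([b,e,np.zeros((540-416,400,3),np.uint8)])]))
o=manip.get_obs();print(o["position"],o["ft_force"],o["joint_pos"].round(2))
E
python3 look2.py p4
```

```text
[ 0.61297188 -0.00996761  0.22359375] [ 0.2294521   0.90425548 -0.27168406] [-0.07 -0.13  0.05  2.2  -0.2   0.31 -1.32]
```

View pics/p4.png

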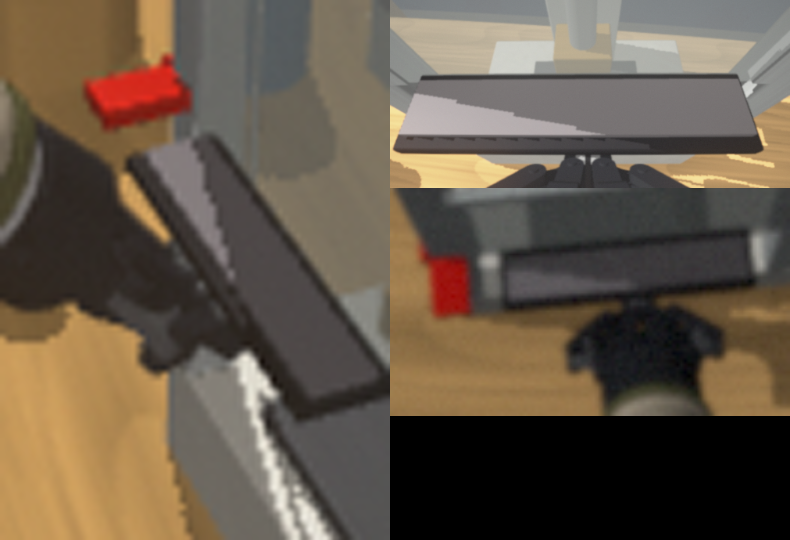

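```bash
python3 - <<'E'
from h import *
d=pickle.load(open("p4.pkl","rb"));s,t,w=d["side"],d["top"],d["wrist"]
a=tri(s,(266.7,158),t,(225.7,181.5));b=tri(s,(294.8,199.2),t,(290.5,175.7));c=tri(s,(262.6,151.4),t,(215.8,182.9))
print(a,b,c)
yv=np.array([-.0998,.995,0])
# single-view: heights on vertical lines through press-derived xy
def zat(cam,uv,xy):
    from scipy.optimize import minimize_scalar as m
    z=m(lambda z:np.sum((proj(cam,np.array([*xy,z]))-uv)**2),bounds=(.05,.4),method="bounded").x
    return z,proj(cam,np.array([*xy,z]))-uv
for x0 in(.595,.6,.605):
  M=np.array([x0,-.008,0]);L=M+.1*yv;R=M-.1*yv;C=M+.125*yv
  print(x0,zat(s,(266.7,158),L[:2]),zat(s,(294.8,199.2),R[:2]),zat(s,(262.6,151.5),C[:2]))
# bottom edge of clip in side, half-level per column
h=s["pixels"].astype(int);q=h[:,:,0]-h[:,:,1]
for u in range(260,278):print(u,q[138:156,u].tolist())
E
```

```text
(array([0.58911318, 0.08958834, 0.25871252]), [np.float64(0.0005070591759192456), np.float64(0.0005070591759191775)]) (array([ 0.60819809, -0.1048417 ,  0.26174241]), [np.float64(0.00034807717053825894), np.float64(0.0003480771705381126)]) (array([0.58429854, 0.1187442 , 0.26322273]), [np.float64(0.0001137210588755776), np.float64(0.00011372105887565799)])
0.595 (np.float64(0.25803152690116227), array([-1.34450712,  0.01066998])) (np.float64(0.2652516139293997), array([-0.9196485 , -0.05657366])) (np.float64(0.2648071638429058), array([-0.33054915,  0.00456006]))
0.6 (np.float64(0.2570243897318123), array([ 0.28826845, -0.00111825])) (np.float64(0.2635520142187363), array([0.89549   , 0.05876429])) (np.float64(0.26386009647774034), array([ 1.28811922, -0.01415815]))
0.605 (np.float64(0.25597345535058946), array([ 1.91634381e+00, -9.71320357e-04])) (np.float64(0.2617971141285664), array([2.70190202, 0.18931346])) (np.float64(0.2628716292838246), array([ 2.90236447, -0.02154489]))
260 [28, 29, 29, 28, 29, 96, 163, 145, 95, 73, 53, 30, 26, 27, 26, 26, 26, 14]
261 [28, 28, 29, 28, 28, 12
[... 613 characters left out ...]
1, 44, 29, 30, 30, 29, 18]
269 [44, 45, 33, 99, 164, 171, 171, 172, 177, 119, 96, 95, 35, 28, 29, 28, 27, 10]
270 [44, 44, 47, 148, 173, 172, 170, 171, 169, 111, 94, 96, 35, 29, 28, 29, 20, 11]
271 [43, 47, 75, 154, 171, 171, 171, 171, 141, 102, 94, 64, 32, 29, 28, 28, 19, 9]
272 [42, 96, 114, 168, 173, 170, 171, 171, 121, 97, 93, 52, 28, 27, 26, 27, 10, 9]
273 [32, 97, 73, 149, 164, 162, 169, 178, 120, 96, 94, 32, 20, 22, 21, 22, 10, 9]
274 [2, 1, 2, 2, 98, 89, 155, 165, 111, 94, 97, 14, 2, 2, 1, 4, 8, 8]
275 [1, 2, 0, 1, 1, 32, 81, 101, 95, 94, 53, 7, 1, 1, 1, 5, 9, 9]
276 [2, 2, 0, 2, 3, 3, 24, 84, 81, 77, 41, 5, 1, 1, 1, 8, 9, 8]
277 [1, 1, 1, 1, 1, 1, 2, 2, 2, 1, 1, 1, 1, 0, 1, 4, 7, 8]
```

The subpixel triangulation puts the lip about 2–4 mm below the clip. I'll lift 3 mm, withdraw straight back and check with an unobstructed view.

Call:
move_arm(motion=[[[0.002,0,-0.002],[0,0,0],-1],[[0.002,0,-0.002],[0,0,0],-1],[[0,0,0],[0,0,0],-1],[[0,0,0],[0,0,0],-1]])

```text
clock: 7.95
position: [0.6122, -0.0098, 0.2267]
ee_rot: [0.925, 0.047, 0.375, -0.025]
ft_force: [-3.3, -1.0, -1.2]
grip_width: 0.002
grasp_force: 1.5
```

Call:
move_arm(motion=[[[-0.006,0,-0.005],[0,0,0],-1],[[-0.015,0,-0.013],[0,0,0],-1],[[-0.02,0,-0.02],[0,0,0],-1],[[-0.02,0,-0.02],[0,0,0],-1],[[-0.02,0,-0.02],[0,0,0],-1],[[0,0,0],[0,-0.18,0],-1],[[0,0,0],[0,-0.18,0],-1],[[0,0,0],[0,-0.18,0],-1],[[0,0,0],[0,-0.18,0],-1],[[0,0,0],[0,-0.18,0],-1],[[0,0,0],[0,-0.1,0],-1],[[0,0,0],[0,0,0],-1]])

```text
clock: 9.15
position: [0.5299, -0.0179, 0.2259]
ee_rot: [0.999, 0.054, -0.008, -0.005]
ft_force: [-0.3, -0.0, -0.2]
grip_width: 0.0
grasp_force: 0.0
```

```bash
python3 look2.py p5; python3 - <<'E'
from workcell import manip
from scipy.spatial.transform import Rotation as R
o=manip.get_obs();print(R.from_quat(o["ee_rot"]).as_matrix().round(3))
E
```

```text
[ 0.52830458 -0.01868924  0.22647888] [-0.86473457  0.03461586  0.13507284] [ 0.01  0.14 -0.05  1.71 -0.    1.31 -1.51]
[[ 0.994  0.106 -0.013]
 [ 0.106 -0.994  0.01 ]
 [-0.012 -0.011 -1.   ]]
```

View pics/p5.png

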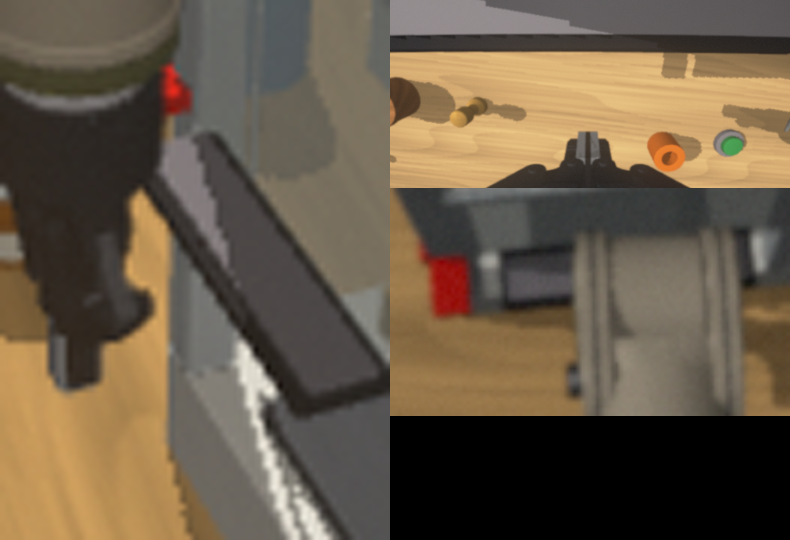

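The hand hides the clip, so I'll move it back towards the robot for a clear view.

Call:
move_arm(motion=[[[-0.051,0.03,0],[0,0,0],-1],[[-0.051,0.03,0],[0,0,0],-1],[[-0.051,0.03,0],[0,0,0],-1],[[0,0,0],[0,0,0],-1]])

```text
clock: 9.7
position: [0.4177, -0.1016, 0.2278]
ee_rot: [0.999, 0.05, -0.006, -0.005]
ft_force: [0.2, 0.2, -0.1]
grip_width: 0.003
grasp_force: 0.0
```

```bash
python3 look2.py p6
```

```text
[ 0.42155774 -0.09767345  0.22784409] [0.42831255 0.13485009 0.14672331] [ 0.11 -0.08  0.02  1.93 -0.01  1.31 -1.33]
```

View pics/p6.png

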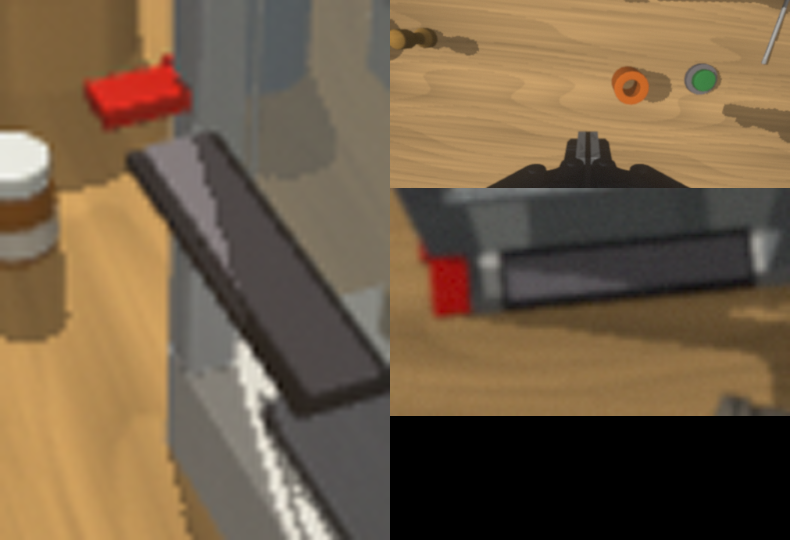

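The view is now clear. I'll fit the lip's outer lower edge with subpixel accuracy and compare it with the clip's lower front corner; the two should be collinear when level.

```bash
python3 - <<'E'
from h import *
d=pickle.load(open("p6.pkl","rb"));s,t=d["side"],d["top"]
g=cv2.GaussianBlur(s["pixels"],(1,1),0).sum(2).astype(float)/3
pts=[]
for v in range(161,197):
    u0=266.5+(v-158)*28.3/41.3
    us=np.arange(int(u0)-6,int(u0)+5);r=g[v,us]
    k=int(np.argmin(np.diff(r)));  # bright -> dark
    lo=r[k+1:].min();hi=r[max(0,k-2):k+1].max();h=(lo+hi)/2
    for i in range(max(k-1,0),len(r)-1):
        if r[i]>=h>r[i+1]: pts.append((us[i]+(r[i]-h)/(r[i]-r[i+1]),v));break
pts=np.array(pts)
und=lambda p:np.array([(lambda dd:(dd[0]/dd[2],dd[1]/dd[2]))(s["R"]@ray(s,*q)[1]) for q in p])*s["fx"]+[s["cx"],s["cy"]]
P=und(pts)
keep=np.ones(len(P),bool)
for _ in range(6):
    f=np.polyfit(P[keep,1],P[keep,0],1);e=P[:,0]-np.polyval(f,P[:,1]);keep=abs(e)<max(.35,1.5*e[keep].std())
print(f,keep.sum(),len(P),e.round(1).tolist())
for cc in((262.2,151.4),(262.5,151.5),(262.0,151.2)):
    c=und([cc])[0];dv=(c[0]-f[1])/f[0]-c[1]
    print("clip corner",c,"lip line below clip by px",dv)
yv=np.array([-.0998,.995,0]);C=np.array([.5855,.118,.265])
print("px per mm vertical",proj(s,C+[0,0,.001])-proj(s,C))
a=tri(s,(266.3,156.9),t,(225.5,181.2));b=tri(s,(294.6,198.7),t,(290.2,175.3));print(a,b)
print(g[150:166,262:275].astype(int))
E
```

```text
[  0.6751372  159.39171786] 32 36 [0.0, -0.1, 0.0, -0.0, -0.1, 0.1, 0.2, -0.2, -0.3, -0.5, -1.1, -1.7, 0.2, -0.1, 0.2, 0.2, -0.2, 0.0, 0.2, -0.2, 0.0, 0.1, -0.2, 0.0, 0.2, 0.3, 0.2, 0.1, -0.2, 0.1, 0.1, -0.3, 0.0, 0.0, -0.3, -3.7]
clip corner [262.19963322 151.4191733 ] lip line below clip by px 0.8578971840065321
clip corner [262.49950537 151.51904962] lip line below clip by px 1.2021856089547498
clip corner [261.99971736 151.21943112] lip line below clip by px 0.7615278916107968
px per mm vertical [-0.00350235 -0.27453224]
(array([0.58867766, 0.0900271 , 0.26266767]), [np.float64(0.001141846502742026), np.float64(0.0011418465027420227)]) (array([ 0.60862701, -0.10376389,  0.2626058 ]), [np.float64(0.0002725234786375169), np.float64(0.0002725234786375166)])
[[ 54  59  59  59  64  73  66  77  90  89  92 110  90]
 [ 67  70  67  90  93  94  92  93  94  92  94 112  89]
 [ 86  89  87  91  95  96  96  95  94  92  96 114  91]
 [ 89  90  90  92  93  97  96  96  96 103 110 122 123]
 [ 89  89  91  91  92  94  99 112 123 123 125 127 127]
 [ 90  90  90  88  74  68  69 102 128 126 128 127 127]
 [ 89  91  91  85  45  57  56  65 104 128 128 127 126]
 [ 88  92  91  87  45  46  54  54  73 127 127 127 127]
 [ 89  89  92  89  65  37  53  54  53 104 127 127 126]
 [ 90  90  99 139 133  73  40  55  52  65 104 127 127]
 [ 99 137 139 147 147 133  55  45  55  54  72 127 127]
 [141 144 145 147 148 145  99  38  51  55  59  94 127]
 [146 145 144 146 147 149 138  75  40  55  54  62 103]
 [143 145 146 145 148 149 150 133  54  44  55  54  68]
 [138 138 140 142 146 148 150 146 100  37  50  54  60]
 [138 137 137 137 143 149 150 151 137  74  40  55  55]]
```

The lip sits about 2 mm below the clip (fitted edge against clip corner, 0.5 px), well inside ±8 mm. Now the button: move above (0.44, -0.284), then descend.

Call:
move_arm(motion=[[[0.0,0.062,0],[0,0,0],-1],[[0.0,0.062,0],[0,0,0],-1],[[0.0,0.062,0],[0,0,0],-1],[[0.0,0.062,0],[0,0,0],-1],[[0,0,0],[0,0,0],-1],[[0,0,0.047],[0,0,0],-1],[[0,0,0.047],[0,0,0],-1],[[0,0,0.047],[0,0,0],-1],[[0,0,0.047],[0,0,0],-1],[[0,0,0],[0,0,0],-1]])

```text
clock: 10.85
position: [0.4373, -0.2789, 0.08]
ee_rot: [0.998, 0.054, -0.01, -0.007]
ft_force: [-0.5, 0.5, -0.2]
grip_width: -0.003
grasp_force: 0.0
```

```bash
python3 - <<'E'
from workcell import manip, vision
from h import *
o=manip.get_obs();print(o["position"],o["ft_force"])
s,t,w=[vision.camera(n) for n in("side","top","wrist")]
d=pickle.load(open("p6.pkl","rb"))
G=((45,120,60),(90,255,255))
def cen(c,b):
    k,m=blob(c,*G,b);return (m["m10"]/m["m00"],m["m01"]/m["m00"]),m["m00"]
p,n=cen(d["wrist"],(330,80,480,300));q,_=cen(d["side"],(235,310,270,345));print(p,n,q,tri(d["wrist"],p,d["side"],q),plane(d["wrist"],*p,.02))
E
```

```text
[ 0.43734638 -0.27885652  0.07996044] [-0.4613929   0.4760046  -0.24063459]
(401.666015625, 162.1953125) 512.0 (251.21167883211677, 326.1824817518248) (array([ 0.43927328, -0.2842567 ,  0.01791427]), [np.float64(0.0001324675462658052), np.float64(0.00013246754626580645)]) [ 0.43947953 -0.28309432  0.02      ]
```

Call:
move_arm(motion=[[[0.004,0.007,0.02],[0,0,0],-1],[[0,0,0.024],[0,0,0],-1],[[0,0,0.02],[0,0,0],-1],[[0,0,0.005],[0,0,0],-1],[[0,0,0.004],[0,0,0],-1],[[0,0,0],[0,0,0],-1]])

```text
clock: 11.6
position: [0.4428, -0.2861, 0.0305]
ee_rot: [0.999, 0.053, -0.007, -0.005]
ft_force: [-1.3, 0.2, -0.0]
grip_width: -0.006
grasp_force: 0.0
```

Call:
move_arm(motion=[[[0,0,0.003],[0,0,0],-1],[[0,0,0.003],[0,0,0],-1],[[0,0,0.003],[0,0,0],-1],[[0,0,0],[0,0,0],-1]])

```text
clock: 12.0
position: [0.4418, -0.2857, 0.0224]
ee_rot: [0.999, 0.053, -0.007, -0.005]
ft_force: [0.1, -0.9, -0.3]
grip_width: 0.001
grasp_force: 0.0
```

Call:
move_arm(motion=[[[0,0,0.003],[0,0,0],-1],[[0,0,0.003],[0,0,0],-1],[[0,0,0],[0,0,0],-1]])

```text
clock: 12.3
position: [0.4419, -0.2858, 0.0181]
ee_rot: [0.999, 0.053, -0.007, -0.005]
ft_force: [-0.8, 0.2, 3.8]
grip_width: -0.003
grasp_force: 1.9
```

Call:
move_arm(motion=[[[0,0,0.003],[0,0,0],-1],[[0,0,0.003],[0,0,0],-1],[[0,0,0],[0,0,0],-1]])

```text
clock: 12.6
position: [0.4421, -0.286, 0.0156]
ee_rot: [0.999, 0.053, -0.007, -0.005]
ft_force: [-10.1, 5.8, 29.6]
grip_width: 0.001
grasp_force: 14.8
```

The button has bottomed out: the force went from 3.8 N on the spring to a 30 N stop. Now I release straight up and move clear.

Call:
move_arm(motion=[[[0,0,-0.004],[0,0,0],-1],[[0,0,-0.01],[0,0,0],-1],[[0,0,-0.03],[0,0,0],-1],[[0,0,-0.045],[0,0,0],-1],[[0,0,-0.045],[0,0,0],-1],[[0,0,-0.045],[0,0,0],-1],[[-0.045,0.04,0],[0,0,0],-1],[[-0.045,0.04,0],[0,0,0],-1],[[-0.03,0.05,0],[0,0,0],-1],[[-0.03,0.05,0],[0,0,0],-1],[[0,0,0],[0,0,0],-1],[[0,0,0],[0,0,0],-1]])

```text
clock: 13.8
position: [0.3454, -0.4338, 0.1475]
ee_rot: [0.999, 0.052, -0.008, -0.006]
ft_force: [0.9, -0.1, 0.8]
grip_width: 0.004
grasp_force: 0.0
```

```bash
python3 - <<'E'
from workcell import manip, vision
from h import *
s,t=vision.camera("side"),vision.camera("top");d=pickle.load(open("c0.pkl","rb"));e=pickle.load(open("p6.pkl","rb"))
o=manip.get_obs();print(o["clock"],o["position"],o["ft_force"])
df=lambda a,b,r:np.abs(a["pixels"][r[1]:r[3],r[0]:r[2]].astype(int)-b["pixels"][r[1]:r[3],r[0]:r[2]]).mean().round(1)
print("lip vs p6",df(s,e["side"],(255,140,312,205)),df(t,e["top"],(200,160,300,192)))
for n,r in(("foil",(292,232,314,253)),("btn",(328,228,348,248)),("stamp",(200,224,216,238)),("tin",(150,216,180,244)),("polish",(138,182,160,204)),("awl",(358,168,372,230))):print(n,df(t,d["top"],r))
v=np.hstack([s["pixels"],t["pixels"]])[:,:,::-1];cv2.imwrite("pics/end.png",cv2.resize(v,(800,300),interpolation=cv2.INTER_AREA))
E
```

```text
13.9 [ 0.34688498 -0.43212614  0.14754976] [0.13193524 0.74534854 0.09112166]
lip vs p6 3.7 2.4
foil 2.7
btn 2.5
stamp 2.5
tin 2.4
polish 2.4
awl 3.2
```

View pics/end.png

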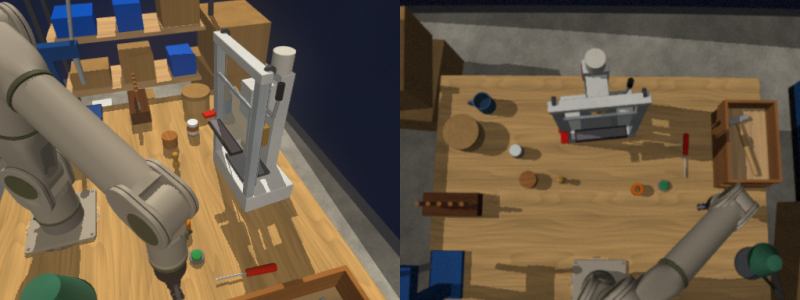

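The lip is still level with the clip at side (215,115), the button at (196,256) is free, and every loose thing is where it was (image differences at noise level). The arm touches nothing, so I'm handing in.

```bash
python3 -c "
from workcell import order
print(order.hand_in())"
```

```text
the job is handed in; nothing more can be done
None
```

I pushed the guard up until its lip was level with the red clip (about 2 mm low by my measurement, against ±8 mm allowed), pressed the green button to its stop and released it, and handed the job in at about 14 s of the 48 s; no verdict was returned.

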